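# Wedge the bowl board level

### The job

The board carrying the mended bowl droops on its hinge. Draw the yellow wedge out of its plywood rack by the thin end, set it down flat on the bench in front of the board and let go; then take it again by its thick end and push it, thin end first, square to the steel edge bar and under about the middle of it, until the board sits level on the wedge, and leave it there. Keep the bowl where it stands on the board without touching it, and leave the gauze box, tape roll and red jar where they stand.

Things in the scene. Friction and masses are not known exactly. Their poses are not given: they have to be found in the camera images.
- tilt_board: Pale wooden board 238 x 190 x 12 mm carrying a bowl; it swings freely on a hinge on a low fixed grey block. Origin: middle of the hinge axis. x runs along the board from its free edge (x = -240 mm) to the hinge, y along the hinge, z up out of the board, vertical when level. The free edge droops 4.6 degrees at the start and can rise 4 degrees above level. Board top: 8 mm above the axis.
- board_edge (a point): Middle of the underside of the round steel bar (14 mm thick, 190 mm long) that forms the free edge of the board; axes as the board's. 9 to 15 mm above the bench at the start, 28 to 34 mm when level. It bears down with 3 to 5 N. The wedge goes under it along the board's x; the space under the board is empty bench.
- wedge: Yellow wedge, loose, 0.12 to 0.21 kg, 200 mm long (x), 40 mm wide (y, parallel sides), flat underside. Thickness grows evenly from 4 mm at the nose (x = +100 mm) to 50 mm at the tail (x = -100 mm). Origin: centre of the underside; z up. Starts flat on the bench, nose out, rear 94 to 102 mm inside the rack. Friction keeps it where it is pushed.
- wedge_nose (a point): Middle of the thin end of the wedge, at its underside; axes as the wedge's.
- wedge_tail (a point): Middle of the thick end of the wedge, at its underside.
- rack_mouth (a point): Middle of the mouth of the plywood rack, at bench level; x points out of the mouth. The rack is a fixed sleeve without a floor, 112 mm long, 64 mm wide and 66 mm high outside, 48 mm wide and 58 mm high inside, closed at the back: the wedge comes out only along x.
- mended_bowl: Dark bowl with pale mended cracks, standing loose on the board, 0.42 kg, 205 mm wide, 66 mm high; its rim ends about 38 mm short of the edge bar. Origin: centre of its underside. Not to be touched.
- gauze_box: Bystander: cream carton 68 x 105 x 53 mm beside the rack, loose; origin centre of underside.
- tape_roll: Bystander: roll of masking tape, 104 mm wide, 25 mm high, lying beside the rack, loose; origin centre of underside.
- red_jar: Bystander: small dark red jar with red lid, 42 mm wide, 48 mm high, loose, standing near the far edge of the bench; origin centre of underside.
There are look-alikes about, which are no part of the job. What is shaped like the part that bears rack_mouth but blue is not meant.

How it is judged (in metres and radians):
On the way:
1. the wedge is right out of the rack, lies flat on the bench and is let go, while the board still droops (x of wedge_tail in the frame of rack_mouth above 0.005 m and height (world z) of wedge below 0.004 m and angle between wedge's own z axis and vertical below 0.05 rad and linear speed of wedge below 0.02 m/s and contact force between the fingers and wedge below 0.1 N and angle between tilt_board's own z axis and vertical above 0.06 rad), for 0.2 s.
At the end, for the whole second after the job is handed in: Board level within 1 degree, resting on the wedge, which lies flat on the bench, nose at least 50 mm past the bar, within 15 degrees of square to it and 40 mm of its middle line; bowl flat on the board, shifted under 20 mm along or across; all at rest, board not touched by the robot (angle between tilt_board's own z axis and vertical below 0.0175 rad and x of mended_bowl in the frame of tilt_board between -0.12 and -0.08 m and y of mended_bowl in the frame of tilt_board between -0.02 and 0.02 m and angle between the z axis of mended_bowl and the z axis of tilt_board, either way round below 0.05 rad and contact force between wedge and tilt_board above 0.8 N and contact force between each of the arm, the fingers and tilt_board below 0.1 N and angle between wedge's own z axis and vertical below 0.05 rad and height (world z) of wedge below 0.004 m and angle between the x axis of wedge and the x axis of tilt_board, either way round below 0.26 rad and x of wedge_nose in the frame of board_edge above 0.05 m and y of wedge_nose in the frame of board_edge between -0.04 and 0.04 m and linear speed of wedge below 0.01 m/s and angular speed of tilt_board below 0.05 rad/s).
It fails at once if the bowl is touched by the robot (contact force between any of the fingers, the arm and mended_bowl above 1 N).
It fails at once if the gauze box is moved more than 30 mm (distance of gauze_box from where it was at the start of the episode above 0.03 m).
It fails at once if the tape roll is moved more than 30 mm (distance of tape_roll from where it was at the start of the episode above 0.03 m).
It fails at once if the red jar is moved more than 30 mm (distance of red_jar from where it was at the start of the episode above 0.03 m).
It also fails if it takes over 53 s, if anything falls off the work surface, if the arm or the gripper's body presses on something with over 40 N, if the wrist force passes 120 N, or if a joint passes its speed limit or range.

### The arm

A 6-joint arm with a two-finger parallel gripper is mounted at the origin on the work surface; the furniture and walls round the work are solid. World frame = base frame: x ahead of the robot, y to its left, z up, the work surface at z = 0. Lengths are in mm, angles in rad, forces in N, time in s.
With the tool pointing down it reaches from about 300 to 775 mm from the base axis. Payload 14.6 kg.
Tool frame: the origin (TCP) lies between the finger pads; the fingertips stand manip.tip_reach ahead of it and the grasp point (between the pads) lies 5 mm behind it (manip.tip_reach is the distance from the TCP to the fingertips, in mm); z points along the fingers, y is the line along which they close (so a half turn about z gives the same grasp; the last joint's range is limited). The gripper opens to 94 mm and grips with 3 to 60 N. Pads are 16 mm wide; open, the fingers measure 119 mm over their backs; the gripper's body (75 mm by 177 mm) begins 78 mm behind the grasp point.
Start: joints at [1.153, 0.3, 1.521, -0, 1.321, -0.067], TCP at [189.004, 516.495, 197.646] pointing down, gripper open.
Joint ranges: [-3.03, 3.03], [-0.79, 2.21], [0.23, 2.52], [-1.04, 4.18], [0, 3.07], [-2.55, 2.55]. Speed limits (rad/s): [2.22, 2.22, 2.57, 3.14, 3.14, 3.14].

### API

Orientations are given as [roll, pitch, yaw] about the fixed x, y, z axes, in that order (R = Rz(yaw) Ry(pitch) Rx(roll)).
In Python, from cell import manip gives the robot as it stands. The module is installed in compiled form; this text tells all that it offers.
- The arm moves only by the shell command python3 -m creep 'ROWS' [FORCE]. ROWS is JSON, a list of rows, each a list of 3 entries, a list of its own where there are three numbers: the opening, from -1 (shut) to 1 (fully open), then the shift along the tool's x, y, z in cm, then the turn about the tool's z in units of 5 degrees (1.0 is 5 degrees). In form: [[grip, [tx, ty, tz], roll], ...]. A call has 1 to 12 rows; each row is the pose to reach, as a shift and turn from the pose commanded when the call began, along the tool's axes at that moment; what a row does not reach only later rows make up. A row lasts 1/10 s, in which the tool goes at most 50 mm and 8.59 degrees, less where a joint would pass 70% of its speed; a pose out of reach is approached as far as the arm can. A call with a gripper value outside its range is refused whole. The fingers move at their own pace and stop on an object; FORCE is the grip in N (left out, the last holds). Time passes only in rows, so rows that repeat a pose let the fingers close. It gives the time, the measured TCP pose, the force, the opening and the grip force at its end, in the units of the state.
- manip.read_state(): the state, without advancing time (a new reading comes with each control period).
- manip.camera(name): name is "scene" or "top" or "wrist"; returns the picture (384x512x3 uint8, red, green, blue); there is no depth.
- manip.camera_params(name): a dict with "fovy" (degrees; the focal length in pixels is half the picture's height over the tangent of half this angle, whatever the lens; pixels are square), "cx", "cy" (the principal point, pixels), "origin" and "attitude" of the camera in the world. Camera axes: x right, y down, z forward; pixel columns grow to the right and rows downward; lengths in mm; the calibration is good to about 2 mm. A picture is of the moment at which its call begins: read the wrist's pose just before it. camera_params takes no time and is no camera call; for the wrist camera it gives the pose at the moment of the call.
- manip.sign_off(): hands the job in; it is judged then, once.
The state is a dict: "clock": time; "joints": joint angles; "qd": joint speeds; "effort": joint torques, N m; "eef_pos": TCP position; "eef_rot": TCP orientation; "wrist_force": force on the tool from outside, world axes, zero at the start; "moment": the same for the moment, N m; "finger_gap": finger opening in mm; "finger_force": force on a finger pad.
Only numpy, scipy, OpenCV 4.12 (cv2) and the standard library are available. Lean on these libraries where they do the work, as an engineer would, in place of code of your own. Each camera call takes 0.05 s, during which the arm holds its last target. There are 200 camera calls.

## Working session

There is one attempt and no reset: what is moved stays moved. The work goes in short steps, Python scripts to look and compute and a shell command to move; the robot and the scene stay as the last step left them, time stands still between calls to the robot, and variables do not carry over. Pictures are saved under pics/ and viewed, at most 10 in all, crops included, and the job is handed in when it is done.

```bash
mkdir -p pics
python3 - <<'E'
from cell import manip
import cv2
print(manip.read_state(), manip.tip_reach)
for n in ["scene","top"]:
    im=manip.camera(n); print(n,manip.camera_params(n)); cv2.imwrite(f"pics/{n}0.png",cv2.resize(im[:,:,::-1],(800,600),interpolation=cv2.INTER_CUBIC))
E
```

```text
{'clock': 0.0, 'joints': array([ 1.15340663e+00,  3.00473706e-01,  1.52160930e+00,  3.08035450e-06,
        1.32072265e+00, -6.65823871e-02]), 'qd': array([ 0.001529  ,  0.0004174 ,  0.0002841 ,  0.00164324, -0.00014113,
        0.00151908]), 'effort': array([ 1.77947327e-04, -5.31790280e+01, -3.52749324e+01,  7.08754733e-02,
        2.42581952e-02, -9.21481796e-05]), 'eef_pos': array([188.88565096, 516.23894707, 197.07297852]), 'eef_rot': array([-3.14038253e+00, -8.36822006e-05,  2.79078453e+00]), 'wrist_force': array([0.48957397, 0.13711595, 1.21019274]), 'moment': array([-0.01324291,  0.02886244,  0.00806114]), 'finger_force': 0.0, 'finger_gap': 94.26761188246553} 14.0
scene {'fovy': 44.28859089968301, 'cx': 260.8010979209478, 'cy': 193.15129462773822, 'origin': array([ 153.27841548, -827.15238853, 1078.49432497]), 'attitude': array([-2.4380361 ,  0.00758742, -0.40328021])}
top {'fovy': 55.33022785089159, 'cx': 261.51576923633553, 'cy': 198.43113163877618, 'origin': array([ 277.80904313,  -38.06308466, 1160.68790831]), 'attitude': array([-2.94565394, -0.0052631 , -1.56702294])}
```

View pics/scene0.png

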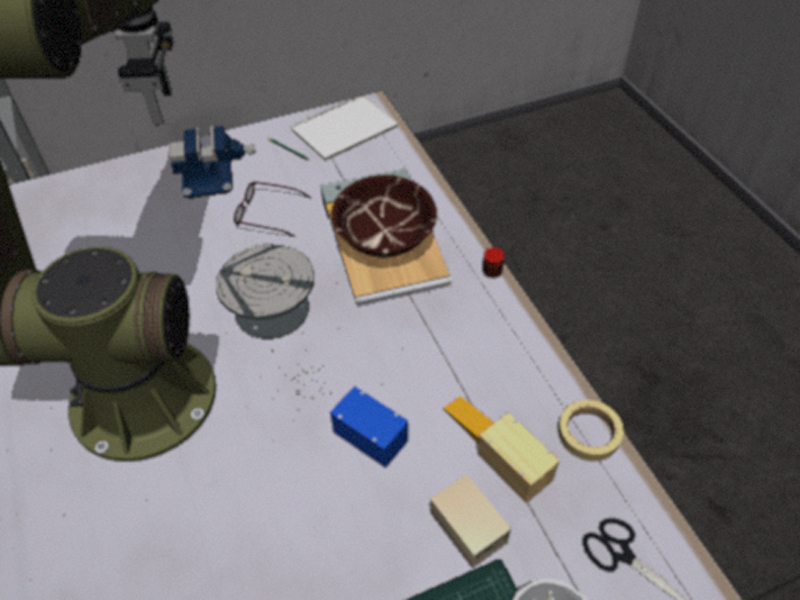

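View pics/top0.png

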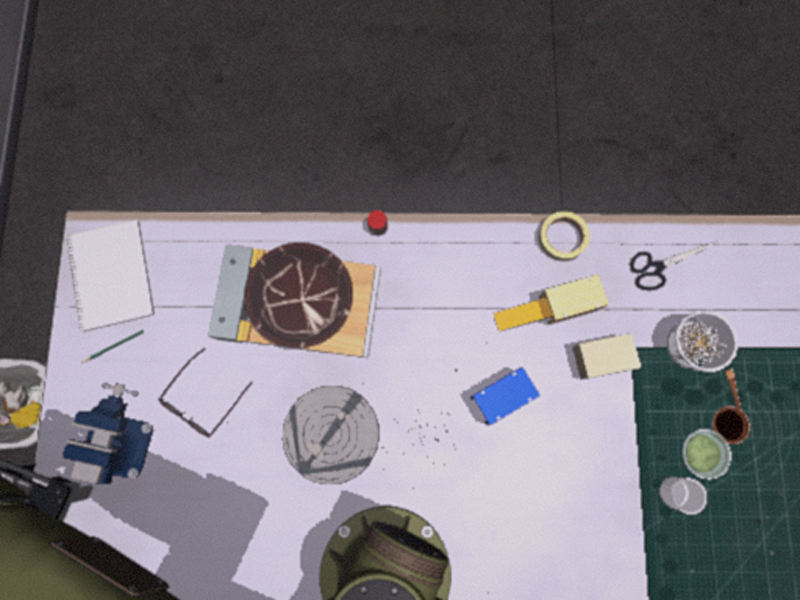

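The scene view (800x600) shows the wedge nose at about (455,402), the rack at (518,455) and the edge bar from (358,299) to (448,283). In the top view the nose is at about (496,322), the rack mouth at about (545,308), and the bar runs from (379,265) to (367,355). The blue box is the decoy. Next I'll enlarge the parts that matter in both views.

```bash
cat > h.py <<'E'
import numpy as np, cv2
from scipy.spatial.transform import Rotation as Ro
from cell import manip
def cam(n):
    p=manip.camera_params(n); f=192/np.tan(np.radians(p["fovy"]/2))
    return dict(f=f,cx=p["cx"],cy=p["cy"],o=np.array(p["origin"]),R=Ro.from_euler("xyz",p["attitude"]).as_matrix())
def ray(c,uv): 
    d=c["R"]@np.array([(uv[0]-c["cx"])/c["f"],(uv[1]-c["cy"])/c["f"],1]); return d/np.linalg.norm(d)
def onz(c,uv,z): d=ray(c,uv); return c["o"]+d*(z-c["o"][2])/d[2]
def proj(c,P): q=c["R"].T@(np.asarray(P,float)-c["o"]); return q[:2]/q[2]*c["f"]+[c["cx"],c["cy"]]
def tri(c1,a,c2,b):
    A=[];y=[]
    for c,uv in((c1,a),(c2,b)):
        d=ray(c,uv);M=np.eye(3)-np.outer(d,d);A.append(M);y.append(M@c["o"])
    P=np.linalg.lstsq(np.vstack(A),np.hstack(y),rcond=None)[0]
    return P,[np.linalg.norm(M@P-v) for M,v in zip(A,y)]
E
python3 - <<'E'
from h import *
ims={n:np.mean([manip.camera(n).astype(float) for _ in range(4)],0).astype(np.uint8)[:,:,::-1] for n in("top","scene")}
for n in ims: cv2.imwrite(f"pics/{n}_raw.png",ims[n])
def cr(n,x,y,w=80,h=60):
    a=cv2.resize(ims[n][y:y+h,x:x+w],(400,300),interpolation=cv2.INTER_CUBIC); 
    for i in range(0,w,10): cv2.line(a,(i*5,0),(i*5,6 if i%50 else 12),(0,255,0),1)
    for i in range(0,h,10): cv2.line(a,(0,i*5),(6,i*5),(0,255,0),1)
    return a
m=np.vstack([np.hstack([cr("top",312,165),cr("scene",280,245)]),np.hstack([cr("top",190,172),cr("scene",215,145)])])
cv2.imwrite("pics/m1.png",m)
E
```

```text
(no output)
```

View pics/m1.png

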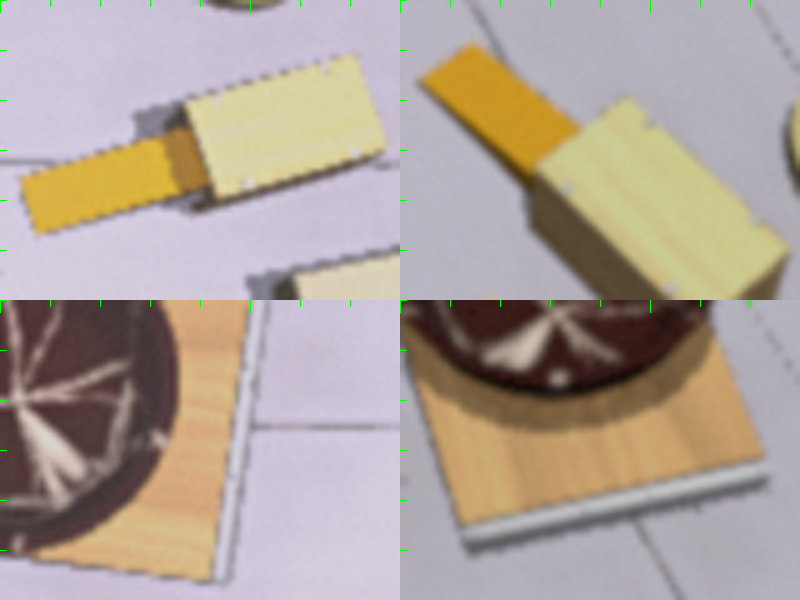

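In the montage, the wedge nose corners read top (316.0,200.2) and (319.2,211.6), and scene (294.6,253.4) and (283.6,260.6). The rack's mouth-end top corners read top (348.6,184.8) and (354.8,204.2), and scene (325.6,264) and (307.2,279). The bar's outer end reads top (235.2,227.6) and scene (228,192.5).

Run:
```python
from h import *
t,s=cam("top"),cam("scene")
for n,a,b in [("noseFar",(316,200.2),(294.6,253.4)),("noseNear",(319.2,211.6),(283.6,260.6)),("rackFar",(348.6,184.8),(325.6,264)),("rackNear",(354.8,204.2),(307.2,279)),("barNear",(234,227.3),(227.2,191)),("barFar",(242.2,169.6),(288.2,177.5))]:
    P,r=tri(t,a,s,b); print(n,P.round(1),np.round(r,1))
for n,a,z in [("backFar",(382.6,175.6),66),("backNear",(388.8,194.4),66),("rackFar",(348.6,184.8),66),("rackNear",(354.8,204.2),66),("noseFar",(316,200.2),4),("noseNear",(319.2,211.6),4),("barNear",(234,227.3),22),("barFar",(242.2,169.6),22),("jar",(241,141),48),("tape",(361,151),25),("box",(388,228),53)]: print(n,onz(t,a,z).round(1))
```

```text
noseFar [ 502.5 -218.5    5.9] [0.4 0.4]
noseNear [ 465.5 -227.7    6.6] [0.5 0.5]
rackFar [ 540.1 -311.    65.1] [0.8 0.8]
rackNear [ 480.4 -328.5   60.4] [0.8 0.8]
barNear [409.6  42.   28.6] [1.2 1.2]
barFar [595.7  19.1  28.7] [0.6 0.6]
backFar [ 568.9 -417.    66. ]
backNear [ 509.6 -432.4   66. ]
rackFar [ 539.1 -310.5   66. ]
rackNear [ 478.6 -326.8   66. ]
noseFar [ 502.5 -218.7    4. ]
noseNear [ 465.3 -228.     4. ]
barNear [411.6  42.3  22. ]
barFar [598.2  19.3  22. ]
jar [685.5  23.2  48. ]
tape [ 661.9 -365.9   25. ]
box [ 407.9 -428.    53. ]
```

The two views agree with each other and with the given sizes: rack width is about 62, the wedge stands 99 out, bar length is 187. That gives rack mouth (509,-319), nose (484,-223) heading about 105°, and bar middle (504,31) with board heading about 83°. Next I'll work out the move to hover over the wedge.

```bash
cat >> h.py <<'E'
def go(x,y,z,yaw):
    "shift (cm, tool axes) and turn units from the measured pose to a downward pose"
    st=manip.read_state(); R=Ro.from_euler("xyz",st["eef_rot"]); 
    d=R.inv().apply(np.array([x,y,z])-st["eef_pos"])/10
    dy=(np.degrees(st["eef_rot"][2])-yaw+180)%360-180
    return d.round(2),round(dy/5,2)
E
python3 -c "
from h import *
print(go(495,-262,150,105))"
```

```text
(array([-55.49, -62.59,   4.76]), np.float64(10.98))
```

```bash
python3 -m creep '[[1,[-4,-4.5,0],1],[1,[-8,-9,0],2],[1,[-12,-13.5,0],3],[1,[-16,-18,0],4],[1,[-20,-22.5,0],5],[1,[-24,-27,0],6],[1,[-28,-31.5,0],7],[1,[-32,-36,0],8],[1,[-36,-40.5,0],9],[1,[-40,-45,0],10],[1,[-40,-45,0],11],[1,[-40,-45,0],11]]' | tail -5
python3 -c "
from h import *
print(go(495,-262,150,105))"
```

```text
eef_pos: [409.6, -43.9, 198.0]
eef_rot: [3.141, 0.0, 1.827]
wrist_force: [1.3, 0.9, 0.8]
finger_gap: 94.1
finger_force: 0.0
(array([-23.26,   2.72,   4.81]), np.float64(-0.06))
```

```bash
python3 -m creep '[[1,[-4.5,0.5,0],0],[1,[-9,1,0],0],[1,[-13.5,1.5,1],0],[1,[-18,2,2],0],[1,[-22,2.6,4],0],[1,[-23.3,2.7,4.8],0],[1,[-23.3,2.7,4.8],0],[1,[-23.3,2.7,4.8],0]]' | tail -5
python3 - <<'E'
from h import *
c=cam("wrist"); im=manip.camera("wrist"); print(c["o"],c["R"])
import pickle; pickle.dump(c,open("w1.pkl","wb"))
cv2.imwrite("pics/w1.png",cv2.resize(im[:,:,::-1],(800,600),interpolation=cv2.INTER_CUBIC))
E
```

```text
eef_pos: [495.1, -259.0, 150.1]
eef_rot: [3.142, -0.0, 1.831]
wrist_force: [0.8, 0.5, 0.4]
finger_gap: 94.1
finger_force: 0.0
[ 478.12103193 -193.68363625  337.37172568] [[ 9.66423401e-01  2.49575912e-01  6.11365269e-02]
 [ 2.56953677e-01 -9.39394640e-01 -2.26963695e-01]
 [ 7.86654573e-04  2.35052281e-01 -9.71982411e-01]]
```

View pics/w1.png

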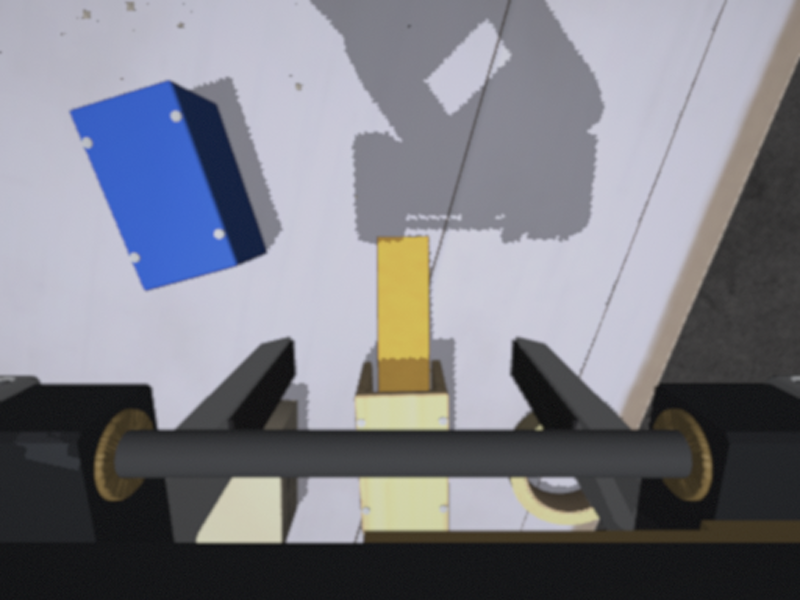

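The wrist view shows the wedge lined up with the tool. Its nose corners are at (377,237) and (429,237), its sides run straight down, and the rack mouth's top edge lies at row 393 from 356 to 450. The fingers straddle it centrally.

Run:
```python
from h import *; import pickle
c=pickle.load(open("w1.pkl","rb")); t=cam("top")
k=lambda a:((a[0]+.5)*.64-.5,(a[1]+.5)*.64-.5)
for n,a,z in [("nL",(377,237),4),("nR",(429,237),4),("mL",(356,393),66),("mR",(450,393),66)]: print(n,onz(c,k(a),z).round(1))
# second view of the nose corners: height check
for a,b in(((429,237),(316,200.2)),((377,237),(319.2,211.6))): print(tri(c,k(a),t,b))
print(go(492.5,-258,17,105))
```

```text
nL [ 467. -227.    4.]
nR [ 505.2 -216.9    4. ]
mL [ 480.8 -325.7   66. ]
mR [ 542.1 -309.5   66. ]
(array([ 504.80219089, -218.59440504,   -3.1910253 ]), [np.float64(1.5597431841768168), np.float64(1.5597431841769445)])
(array([ 466.56592193, -228.32194291,   -2.1609998 ]), [np.float64(0.7393886174508038), np.float64(0.7393886174507829)])
(array([ 0.16, -0.26, 13.36]), np.float64(-0.01))
```

```bash
python3 -m creep '[[1,[-1.1,-0.1,3],0],[1,[-1.1,-0.1,7],0],[1,[-1.1,-0.1,11],0],[1,[-1.1,-0.1,13.3],0],[1,[-1.1,-0.1,13.3],0],[1,[-1.1,-0.1,13.3],0],[1,[-1.1,-0.1,13.3],0]]' | tail -5
python3 -m creep '[[-0.4,[0,0,0],0],[-1,[0,0,0],0],[-1,[0,0,0],0],[-1,[0,0,0],0],[-1,[0,0,0],0],[-1,[0,0,0],0],[-1,[0,0,0],0],[-1,[0,0,0],0]]' 25 | tail -6
```

```text
eef_pos: [498.2, -270.9, 19.0]
eef_rot: [3.139, 0.002, 1.831]
wrist_force: [-1.0, 0.0, 0.5]
finger_gap: 94.2
finger_force: 0.0
clock: 4.05
eef_pos: [497.1, -270.7, 16.6]
eef_rot: [-3.142, -0.0, 1.831]
wrist_force: [-0.4, 0.9, 0.8]
finger_gap: 33.5
finger_force: 0.0
```

```bash
python3 -m creep '[[-1,[0,0,0],0],[-1,[0,0,0],0],[-1,[0,0,0],0],[-1,[0,0,0],0]]' 25 | tail -6
python3 - <<'E'
from h import *
im=manip.camera("wrist"); cv2.imwrite("pics/w2.png",cv2.resize(im[:,:,::-1],(800,600),interpolation=cv2.INTER_CUBIC))
E
```

```text
clock: 4.45
eef_pos: [497.1, -270.7, 16.6]
eef_rot: [3.142, 0.0, 1.831]
wrist_force: [-0.6, -0.1, -0.0]
finger_gap: 2.1
finger_force: 0.0
```

View pics/w2.png

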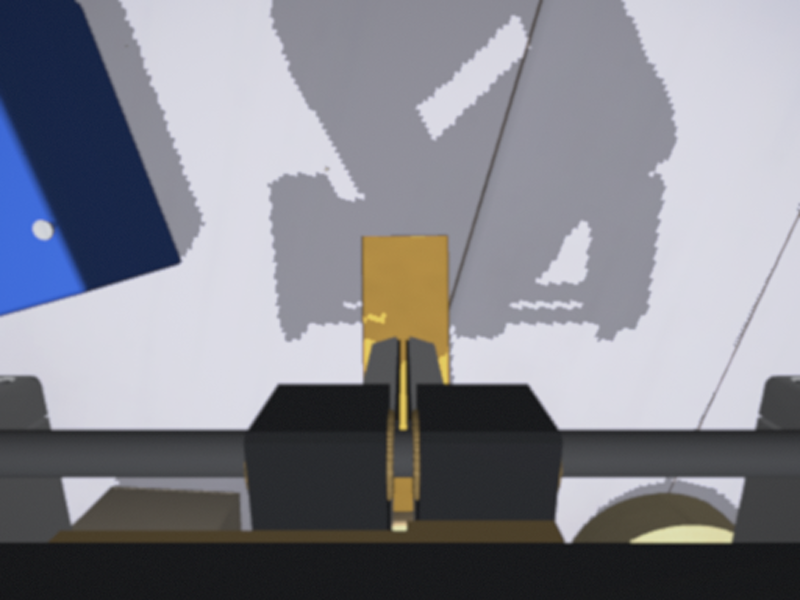

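The fingers have shut without holding the wedge. They seem to stand on top of it, with the nose at (361..448, 237) and the tips near (403,340). I'll check this against the geometry.

Run:
```python
from h import *; import pickle
w1=pickle.load(open("w1.pkl","rb")); c=cam("wrist"); s=manip.read_state(); print(s["eef_pos"],s["eef_rot"],c["o"])
k=lambda a:((a[0]+.5)*.64-.5,(a[1]+.5)*.64-.5)
for a,b in(((361,237),(377,237)),((448,237),(429,237))): print(tri(c,k(a),w1,k(b)), onz(c,k(a),4))
P=s["eef_pos"]
for z in (14,0,-14): 
    q=proj(c,P+[0,0,-z]); print(z,(q+.5)/.64-.5)
print("width px->depth",c["f"]*40/(87*.64))
d=c["R"][:,2]; print("nose cam depth if z=4:",(onz(c,k((404,237)),4)-c["o"])@d)
```

```text
[ 497.11901189 -270.7479404    16.67073989] [3.14155022e+00 4.33086602e-05 1.83085135e+00] [ 480.14092426 -205.39521114  203.89888557]
(array([ 467.59753446, -225.31654949,   21.38244526]), [np.float64(0.055361545245185904), np.float64(0.055361545245405805)]) [ 466.41827197 -227.27271646    4.        ]
(array([ 506.13810914, -217.73470847,   -7.77350286]), [np.float64(0.06227595459198725), np.float64(0.06227595459230675)]) [ 504.70757302 -217.10534902    4.        ]
14 [401.72236885 340.34462578]
0 [401.67192719 350.19044945]
-14 [401.61403503 361.49055523]
width px->depth 200.3598256986912
nose cam depth if z=4: 198.4367876508349
```

The tips at z≈2.7 project exactly where they are seen, so the pads' working surface must sit higher up the fingers and passed over the thin part. I'll open and take the wedge further back, where it is about 20 mm thick, and slightly lower.

```bash
python3 -m creep '[[1,[0,0,0],0],[1,[0,0,0],0],[1,[0,0,0],0],[1,[0,0,0],0],[1,[0,0,0],0],[1,[0,0,0],0],[1,[0,0,0],0],[1,[-1.2,-0.2,0.1],0],[1,[-2.4,-0.2,0.15],0],[1,[-2.4,-0.2,0.15],0],[1,[-2.4,-0.2,0.15],0]]' | tail -5
python3 -m creep '[[-1,[0,0,0],0],[-1,[0,0,0],0],[-1,[0,0,0],0],[-1,[0,0,0],0],[-1,[0,0,0],0],[-1,[0,0,0],0],[-1,[0,0,0],0],[-1,[0,0,0],0],[-1,[0,0,0],0],[-1,[0,0,0],0]]' 25 | tail -6
```

```text
eef_pos: [501.2, -294.8, 14.9]
eef_rot: [-3.141, -0.0, 1.83]
wrist_force: [0.1, 0.3, -0.5]
finger_gap: 85.4
finger_force: 0.0
clock: 6.6
eef_pos: [501.4, -294.5, 15.3]
eef_rot: [3.141, 0.0, 1.831]
wrist_force: [-0.1, 0.6, 3.1]
finger_gap: 12.2
finger_force: 1.4
```

```bash
python3 -m creep '[[-1,[0,0,0],0],[-1,[0,0,0],0],[-1,[0,0,0],0]]' | tail -6
python3 - <<'E'
from h import *
im=manip.camera("wrist"); cv2.imwrite("pics/w3.png",cv2.resize(im[:,:,::-1],(800,600),interpolation=cv2.INTER_CUBIC))
E
```

```text
clock: 6.9
eef_pos: [501.4, -294.5, 15.2]
eef_rot: [3.141, 0.0, 1.831]
wrist_force: [0.3, 0.7, 3.8]
finger_gap: 0.1
finger_force: 1.8
```

View pics/w3.png

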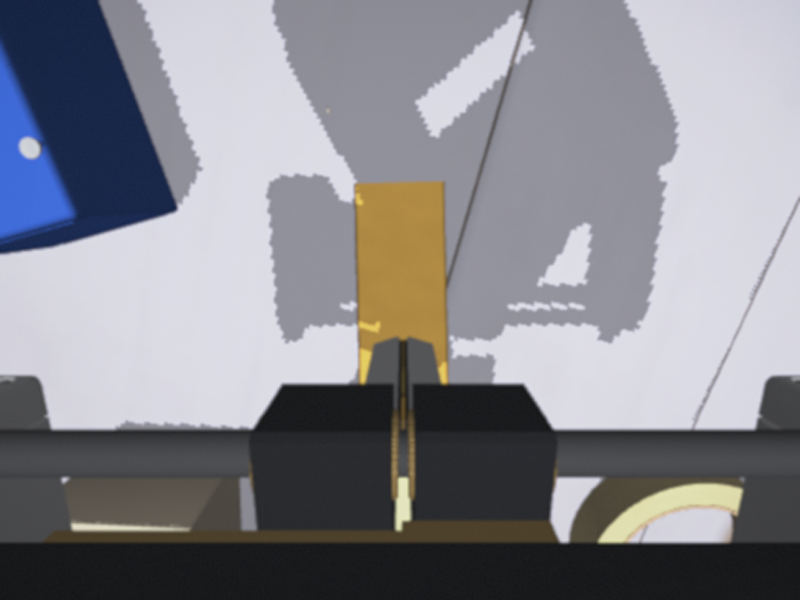

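The tips rest on the wedge's slope (3.8 N upward), so in practice they reach less far down than stated. I'll lift, open, and feel down with the fingers straddling the wedge.

```bash
python3 -m creep '[[-1,[0,0,-0.5],0],[1,[0.3,-0.1,-0.5],0],[1,[0.3,-0.1,-0.5],0],[1,[0.3,-0.1,-0.5],0],[1,[0.3,-0.1,-0.5],0],[1,[0.3,-0.1,-0.5],0],[1,[0.3,-0.1,-0.5],0],[1,[0.3,-0.1,-0.5],0],[1,[0.3,-0.1,0],0],[1,[0.3,-0.1,0.1],0],[1,[0.3,-0.1,0.1],0],[1,[0.3,-0.1,0.1],0]]' | tail -6
python3 -m creep '[[1,[0,0,0.1],0],[1,[0,0,0.2],0],[1,[0,0,0.2],0],[1,[0,0,0.2],0]]' | tail -6
```

```text
clock: 8.15
eef_pos: [499.6, -291.8, 14.1]
eef_rot: [-3.141, -0.0, 1.831]
wrist_force: [0.2, -0.1, -0.5]
finger_gap: 85.0
finger_force: 0.0
clock: 8.55
eef_pos: [499.6, -291.8, 12.1]
eef_rot: [-3.142, 0.0, 1.831]
wrist_force: [0.1, -0.0, -0.6]
finger_gap: 94.1
finger_force: 0.0
```

```bash
for i in 1 2; do python3 -m creep '[[1,[0,0,0.15],0],[1,[0,0,0.3],0],[1,[0,0,0.3],0],[1,[0,0,0.3],0]]' | tail -6 | egrep 'eef_pos|wrist'; done; python3 -m creep '[[1,[0,0,0.1],0],[1,[0,0,0.2],0],[1,[0,0,0.2],0]]' | egrep 'eef_pos|wrist'
```

```text
eef_pos: [499.6, -291.8, 9.1]
wrist_force: [-0.3, -0.5, -0.4]
eef_pos: [499.6, -291.8, 6.1]
wrist_force: [-0.3, 0.0, 0.4]
eef_pos: [499.6, -291.7, 4.0]
wrist_force: [0.4, 0.9, 0.2]
```

```bash
python3 -m creep '[[-1,[0,0,0],0],[-1,[0,0,0],0],[-1,[0,0,0],0],[-1,[0,0,0],0],[-1,[0,0,0],0],[-1,[0,0,0],0],[-1,[0,0,0],0],[-1,[0,0,0],0],[-1,[0,0,0],0],[-1,[0,0,0],0]]' 25 | tail -6
```

```text
clock: 10.65
eef_pos: [499.6, -291.8, 4.2]
eef_rot: [-3.142, 0.0, 1.831]
wrist_force: [-0.8, 0.0, 0.3]
finger_gap: 39.5
finger_force: 24.9
```

The fingers now hold the wedge at its 40 mm width with 25 N. Drawing it out.

```bash
python3 -m creep '[[-1,[0.5,0,0],0],[-1,[1.5,0,0],0],[-1,[3,0,0],0],[-1,[5,0,0],0],[-1,[7,0,0],0],[-1,[9,0,0],0],[-1,[11,0,0],0],[-1,[12.5,0,0],0],[-1,[13.5,0,0],0],[-1,[13.5,0,0],0]]' | tail -5
python3 - <<'E'
from h import *
b=np.array([504,31]); u=np.array([np.cos(np.radians(83)),np.sin(np.radians(83))])
tgt=b-u*(40+71); print(tgt, go(*tgt,4.2,83))
E
```

```text
eef_pos: [464.7, -160.3, 4.2]
eef_rot: [-3.141, -0.0, 1.832]
wrist_force: [-0.2, -0.1, -0.2]
finger_gap: 39.6
finger_force: 24.9
[490.47250288 -79.17262283] (array([7.17, 4.59, 0.  ]), np.float64(4.39))
```

```bash
python3 -m creep '[[-1,[1,0.6,0],0.5],[-1,[2,1.2,0],1],[-1,[3,1.9,0],1.7],[-1,[4,2.6,0],2.4],[-1,[5,3.2,0],3.1],[-1,[6,3.9,0],3.8],[-1,[7,4.5,0],4.4],[-1,[7.2,4.6,0],4.4],[-1,[7.2,4.6,0],4.4],[-1,[7.2,4.6,0],4.4]]' | tail -5
python3 -m creep '[[-0.2,[0,0,0],0],[0.5,[0,0,0],0],[0.5,[0,0,0],0],[0.5,[0,0,0],0],[0.5,[0,0,0],0],[0.5,[0,0,0],0],[0.5,[0,0,-3],0],[0.5,[0,0,-7],0],[0.5,[0,0,-10],0],[0.5,[0,0,-10],0]]' | tail -6
python3 - <<'E'
from h import *; import pickle
for n in("top","scene"): cv2.imwrite(f"pics/{n}_2.png",np.mean([manip.camera(n).astype(float) for _ in range(3)],0)[:,:,::-1])
c=cam("wrist"); pickle.dump(c,open("w4.pkl","wb"));print(manip.read_state()["eef_pos"])
im=manip.camera("wrist"); cv2.imwrite("pics/w4.png",cv2.resize(im[:,:,::-1],(800,600),interpolation=cv2.INTER_CUBIC))
E
```

```text
eef_pos: [490.9, -80.5, 4.2]
eef_rot: [3.141, 0.0, 1.448]
wrist_force: [0.2, 0.2, -0.7]
finger_gap: 39.6
finger_force: 24.9
clock: 13.65
eef_pos: [492.7, -80.3, 108.0]
eef_rot: [3.135, 0.001, 1.447]
wrist_force: [0.2, 1.0, -0.6]
finger_gap: 70.7
finger_force: 0.0
[490.29668428 -79.8020307  102.99112034][ WARN:0@3.349] global loadsave.cpp:1063 imwrite_ Unsupported depth image for selected encoder is fallbacked to CV_8U.
```

View pics/w4.png

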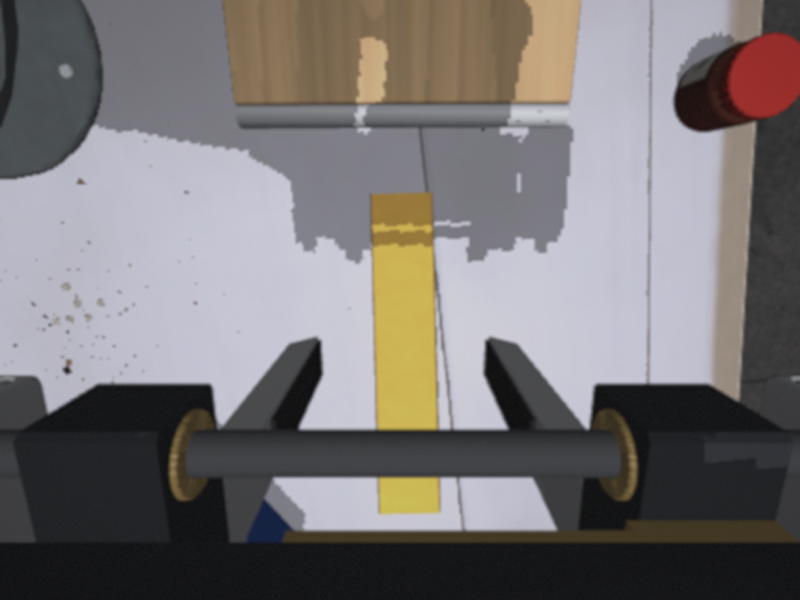

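The wrist view shows the wedge lying free in front of the bar. Nose corners are at (371,194) and (432,194), tail top corners at (379,513) and (440,513). The bar's outer edge runs from (237,127) to (570,125), and its middle lines up with the wedge.

Run:
```python
from h import *; import pickle
c=pickle.load(open("w4.pkl","rb"))
k=lambda a:((a[0]+.5)*.64-.5,(a[1]+.5)*.64-.5)
P={n:onz(c,k(a),z) for n,a,z in [("nL",(371,194),4),("nR",(432,194),4),("tL",(379,513),50),("tR",(440,513),50),("bL",(237,116),22),("bR",(570,114),22)]}
for n in P: print(n,P[n].round(1))
n,t,b=[(P[a+"L"]+P[a+"R"])[:2]/2 for a in "ntb"]
h=lambda v:np.degrees(np.arctan2(v[1],v[0])); d=P["bR"]-P["bL"]
print("len",np.hypot(*(n-t)),"heading",h(n-t),"board",h(d)+90, "bar",np.hypot(*d[:2]),"mid",n,t,b)
dep=c["f"]*70.7/(164*.64); p=c["o"]+ray(c,k((404,342)))*dep/(ray(c,k((404,342)))@c["R"][:,2]); print("tip",p,manip.read_state()["eef_pos"])
a=h(n-t); u=(n-t)/np.hypot(*(n-t)); g=t+u*22; print("grasp",g,go(*g,30,a))
```

```text
nL [479.3  -8.1   4. ]
nR [517.9 -13.    4. ]
tL [ 459.6 -206.3   50. ]
tR [ 498.5 -211.1   50. ]
bL [410.3  44.1  22. ]
bR [600.   21.5  22. ]
len 199.12785169780747 heading 84.36672555915358 board 83.18385123114626 bar 191.02772437193457 mid [498.59659751 -10.55222849] [ 479.05003631 -208.71840438] [505.18821875  32.80506036]
tip [492.27590979 -72.95722503 111.62949163] [490.39260757 -79.81813364 103.16312537]
grasp [ 481.20957523 -186.82465204] (array([-10.73,   0.42,   7.31]), np.float64(-0.29))
```

The sizes check: length 199, bar 191, and the wedge is 1.2° off square and 2 mm off the middle line. Next I'll take the tail.

```bash
python3 -m creep '[[0.5,[-3.5,0.1,0],-0.3],[0.5,[-7,0.3,0],-0.3],[0.5,[-10.7,0.4,0],-0.3],[0.5,[-10.7,0.4,3],-0.3],[0.5,[-10.7,0.4,6],-0.3],[0.5,[-10.7,0.4,8.5],-0.3],[0.5,[-10.7,0.4,9.2],-0.3],[0.5,[-10.7,0.4,9.2],-0.3],[0.5,[-10.7,0.4,9.2],-0.3]]' | tail -5
python3 -m creep '[[-1,[0,0,0],0],[-1,[0,0,0],0],[-1,[0,0,0],0],[-1,[0,0,0],0],[-1,[0,0,0],0],[-1,[0,0,0],0],[-1,[0,0,0],0],[-1,[0,0,0],0]]' 30 | tail -6
python3 -c "
from h import *
u=np.array([np.cos(np.radians(83.2)),np.sin(np.radians(83.2))])
print(go(*(np.array([505.2,32.8])-u*(178+12)),manip.read_state()['eef_pos'][2],83.2))"
```

```text
eef_pos: [482.1, -186.8, 13.1]
eef_rot: [3.141, 0.0, 1.473]
wrist_force: [-0.1, 0.6, -0.6]
finger_gap: 70.4
finger_force: 0.0
clock: 15.7
eef_pos: [481.6, -186.6, 12.4]
eef_rot: [3.141, 0.0, 1.473]
wrist_force: [-1.8, 0.3, 4.7]
finger_gap: 39.5
finger_force: 30.0
(array([ 3.07, -0.2 , -0.  ]), np.float64(0.24))
```

```bash
python3 -m creep '[[-1,[1,-0.1,0],0.2],[-1,[2,-0.2,0],0.2],[-1,[3.1,-0.2,0],0.2],[-1,[3.1,-0.2,0],0.2],[-1,[3.1,-0.2,0],0.2]]' | egrep 'pos|force'
for i in 1 2 3 4 5; do python3 -m creep '[[-1,[0.5,0,0],0],[-1,[1,0,0],0],[-1,[1,0,0],0]]' | egrep 'pos|wrist'; done
```

```text
eef_pos: [482.9, -154.2, 12.4]
wrist_force: [0.3, 5.9, 8.0]
finger_force: 30.0
eef_pos: [484.1, -144.7, 12.4]
wrist_force: [0.3, 1.9, 6.6]
eef_pos: [485.2, -134.8, 12.4]
wrist_force: [1.2, 2.0, 7.0]
eef_pos: [486.4, -124.8, 12.4]
wrist_force: [-0.1, 2.1, 5.4]
eef_pos: [487.5, -114.9, 12.4]
wrist_force: [0.4, 1.6, 5.0]
eef_pos: [488.6, -105.6, 12.4]
wrist_force: [-0.2, -3.0, 5.5]
```

The force turned against the push at TCP y≈-108, so the nose is touching the bar. Lifting the board by 4.6° takes about 84 mm more.

```bash
python3 -m creep '[[-1,[0.7,0,0],0],[-1,[1.4,0,0],0],[-1,[2.1,0,0],0],[-1,[2.8,0,0],0],[-1,[3.5,0,0],0],[-1,[4.2,0,0],0],[-1,[4.9,0,0],0],[-1,[5.6,0,0],0],[-1,[6.3,0,0],0],[-1,[7,0,0],0],[-1,[7.6,0,0],0],[-1,[7.6,0,0],0]]' | egrep 'clock|pos|force'
python3 - <<'E'
from h import *
ims={}
for n in("top","scene"): ims[n]=np.mean([manip.camera(n).astype(float) for _ in range(4)],0).astype(np.uint8)[:,:,::-1]; cv2.imwrite(f"pics/{n}_3.png",ims[n])
c=lambda n,x,y:cv2.resize(ims[n][y:y+60,x:x+80],(400,300),interpolation=cv2.INTER_CUBIC)
cv2.imwrite("pics/m2.png",np.vstack([np.hstack([c("top",190,172),c("scene",215,145)]),np.hstack([c("top",190,142),cv2.resize(ims["scene"][90:210,180:340],(400,300))])]))
E
```

```text
clock: 18.9
eef_pos: [497.3, -29.8, 12.4]
wrist_force: [-0.5, -2.0, 5.5]
finger_force: 30.0
```

View pics/m2.png

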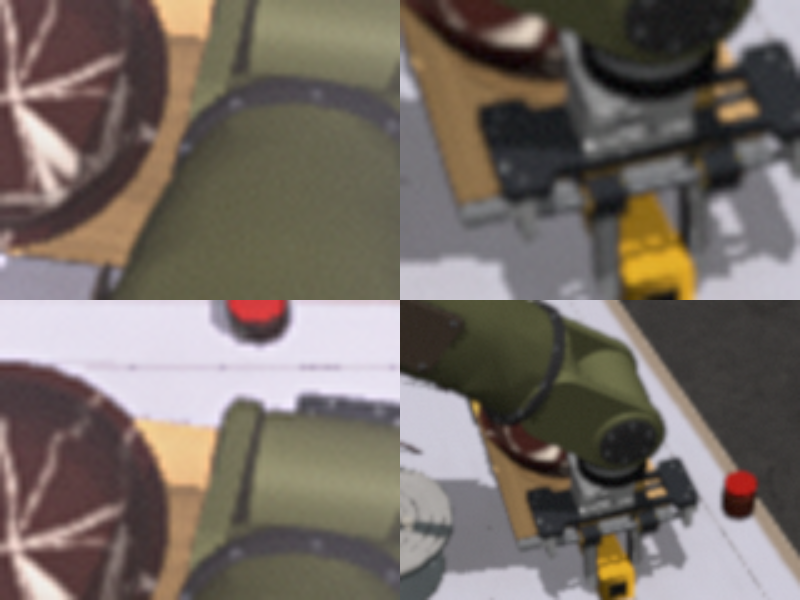

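The arm hides much of the bar here. Its left end, at (462,208) in the montage's scene crop, has risen about 4 native pixels. I'll let go, back off and measure.

```bash
python3 -m creep '[[0,[0,0,0],0],[0.5,[0,0,0],0],[0.5,[0,0,0],0],[0.5,[0,0,0],0],[0.5,[0,0,0],0],[0.5,[-2,0,-1],0],[0.5,[-5,0,-4],0],[0.5,[-9,0,-8],0],[0.5,[-13,0,-11],0],[0.5,[-17,0,-13],0],[0.5,[-21,0,-13],0],[0.5,[-21,0,-13],0]]' | egrep 'clock|pos|force'
python3 -m creep '[[0.5,[-5,0,0],0],[0.5,[-10,0,0],0],[0.5,[-10,0,0],0]]' | egrep 'clock|pos|force'
python3 - <<'E'
from h import *; import pickle
ims={}
for n in("top","scene","wrist"):
    if n=="wrist": pickle.dump(cam("wrist"),open("w5.pkl","wb"))
    ims[n]=np.mean([manip.camera(n).astype(float) for _ in range(4)],0).astype(np.uint8)[:,:,::-1]; cv2.imwrite(f"pics/{n}_4.png",ims[n])
c=lambda n,x,y:cv2.resize(ims[n][y:y+60,x:x+80],(400,300),interpolation=cv2.INTER_CUBIC)
cv2.imwrite("pics/m3.png",np.vstack([np.hstack([c("top",190,172),c("scene",215,135)]),np.hstack([c("top",190,142),cv2.resize(ims["wrist"],(400,300))])]))
E
```

```text
clock: 20.5
eef_pos: [472.3, -242.9, 142.8]
wrist_force: [-0.6, 0.6, 0.2]
finger_force: 0.0
clock: 20.8
eef_pos: [460.4, -341.9, 141.5]
wrist_force: [0.7, 0.7, -0.3]
finger_force: 0.0
```

View pics/m3.png

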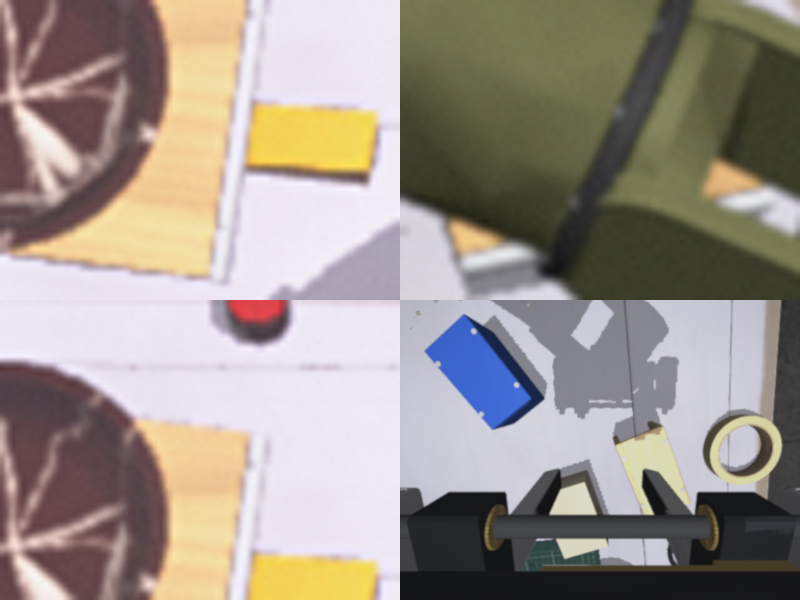

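The top crop shows the wedge under the middle of the bar, with tail corners at about native (265.4,194.2) and (264,206.2). In the scene only the bar's left end shows. I'll swing the arm back to where it started for a clear view and register the bar images against the first pictures.

```bash
python3 -c "
from h import *
print(go(400,-40,250,105),go(189,516,250,159.9))"
```

```text
(array([ 28.9 ,  -9.53, -10.78]), np.float64(-4.32)) (array([ 81.72, -36.86, -10.78]), np.float64(-15.3))
```

```bash
python3 -m creep '[[0.5,[2,-1,-5],0],[0.5,[6,-2.7,-10.8],-1],[0.5,[10,-4.5,-10.8],-2],[0.5,[14.5,-6.5,-10.8],-3],[0.5,[19,-8.6,-10.8],-4],[0.5,[23.5,-10.6,-10.8],-5],[0.5,[28,-12.6,-10.8],-6],[0.5,[32.5,-14.7,-10.8],-7],[0.5,[37,-16.7,-10.8],-8],[0.5,[41.5,-18.7,-10.8],-9],[0.5,[46,-20.7,-10.8],-10],[0.5,[46,-20.7,-10.8],-10]]' | egrep 'clock|pos'
python3 -c "
from h import *
print(go(189,516,250,159.9))"
```

```text
clock: 22.6
eef_pos: [306.9, 146.1, 250.5]
(array([34.83, 17.17,  0.07]), np.float64(-5.2))
```

```bash
python3 -m creep '[[0.5,[4,2,0],-0.5],[0.5,[8,4,0],-1],[0.5,[12,6,0],-1.5],[0.5,[16,8,0],-2],[0.5,[20,10,0],-2.5],[0.5,[24,12,0],-3],[0.5,[28,14,0],-3.5],[0.5,[32,16,0],-4],[0.5,[34,17,0],-4],[0.5,[34,17,0],-4]]' | egrep 'clock|pos'
python3 - <<'E'
from h import *
ims={}
for n in("top","scene"): ims[n]=np.mean([manip.camera(n).astype(float) for _ in range(6)],0).astype(np.uint8)[:,:,::-1]; cv2.imwrite(f"pics/{n}_5.png",ims[n])
def reg(n,x,y,w,h,m=10):
    a=cv2.resize(cv2.imread(f"pics/{n}_raw.png")[y:y+h,x:x+w],None,fx=8,fy=8,interpolation=cv2.INTER_CUBIC)
    b=cv2.resize(ims[n][y-m:y+h+m,x-m:x+w+m],None,fx=8,fy=8,interpolation=cv2.INTER_CUBIC)
    r=cv2.matchTemplate(b,a,cv2.TM_CCOEFF_NORMED); _,v,_,p=cv2.minMaxLoc(r); return np.array(p)/8-m,round(v,3)
# predicted shift of bar ends for a rise of the board by a degrees from 4.6 droop
ux=np.array([np.cos(np.radians(83.2)),np.sin(np.radians(83.2)),0]); Z=np.array([0,0,1.])
mid=np.array([505,33,0]); L=233; hz=38.
uy=np.array([-ux[1],ux[0],0]); 
def end(sgn,ang): # bar axis end with board droop ang; level height hz
    a=np.radians(ang); hinge=mid+ux*L*np.cos(np.radians(4.6))+Z*hz
    return hinge-ux*L*np.cos(a)-Z*L*np.sin(a)+uy*sgn*95
for n in("top","scene"):
    c=cam(n)
    for s in(1,-1):
        p0=proj(c,end(s,4.6)); x,y=int(p0[0])-10,int(p0[1])-8
        print(n,s,p0.round(1),"meas",reg(n,x,y,20,16),"pred",[(A,(proj(c,end(s,A))-p0).round(2)) for A in(1,0,-1)])
c=lambda n,x,y:cv2.resize(ims[n][y:y+60,x:x+80],(400,300),interpolation=cv2.INTER_CUBIC)
cv2.imwrite("pics/m4.png",np.hstack([c("top",190,172),c("scene",215,140)]))
E
```

```text
clock: 23.6
eef_pos: [198.2, 507.7, 249.2]
top 1 [233.4 227.7] meas (array([-0.25, -0.75]), 0.965) pred [(1, array([-0.1 , -0.52])), (0, array([-0.18, -0.68])), (-1, array([-0.29, -0.83]))]
top -1 [241.5 169.5] meas (array([ 0. , -1.5]), 0.985) pred [(1, array([ 0.  , -1.22])), (0, array([-0.05, -1.57])), (-1, array([-0.12, -1.93]))]
scene 1 [227.9 192.3] meas (array([-0.5  , -3.625]), 0.885) pred [(1, array([-0.25, -3.06])), (0, array([-0.33, -3.96])), (-1, array([-0.42, -4.88]))]
scene -1 [289.  178.6] meas (array([ 0., -4.]), 0.891) pred [(1, array([ 0.26, -3.1 ])), (0, array([ 0.32, -4.01])), (-1, array([ 0.37, -4.94]))]
```

View pics/m4.png

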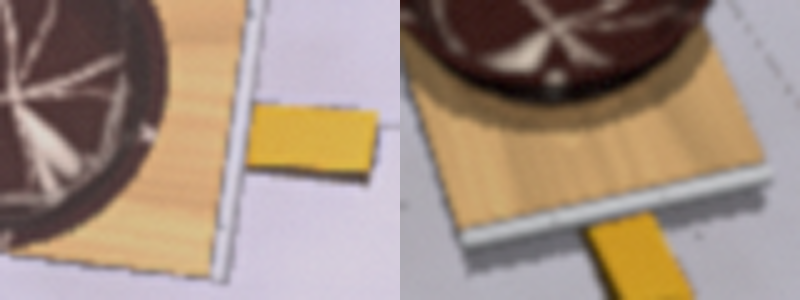

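The final view shows the wedge square under the middle of the bar: its tail is clear in front, between (250,110) and (378,170) in the top crop, and the bowl is unmoved. The bar's image shifts match a board within about 0.3° of level, and the force-based estimate agrees. Handing in.

```bash
python3 -c "
from cell import manip
print(manip.sign_off())"
```

```text
the job is handed in; nothing more can be done
None
```

I handed the job in at about 24 s: the wedge is square under the middle of the bar, the board is level to within about 0.3° by my camera measurement, and I saw no movement of the bowl or sign that anything else was disturbed (the sign-off gave no verdict).

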